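# Return an embossing block through the chute flap

### The arm

A 7-joint arm with a two-finger parallel gripper is mounted at the origin on the work surface. World frame = base frame: x ahead of the robot, y to its left, z up, the work surface at z = 0. Lengths are in m, angles in rad, forces in N, time in s.
With the tool pointing down it reaches from about 0.425 to 0.925 m from the base axis. Payload 6.8 kg.
Tool frame: the origin (TCP) lies where the fingers leave the gripper's body, on its centre line; the fingertips stand 73 mm ahead of it and the grasp point (between the pads) lies 54 mm ahead of it; z points along the fingers, y is the direction in which the jaws open and shut (so a half turn about z gives the same grasp; the last joint's range is limited). The gripper opens to 85 mm and grips with 20 to 120 N. Pads are 22 mm wide; open, the fingers measure 114 mm over their backs; the gripper's body (76 mm by 85 mm) begins 54 mm behind the grasp point. The pads swing forward as they close: fully open they stand 13 mm farther back than shut.
Start: joints at [-1.215, 0.477, 0.022, 1.555, -0.011, 1.109, -0.083], TCP at [0.302, 0.604, 0.304] pointing down, gripper open.
Joint ranges: [-2.96, 2.96], [-0.34, 2.1], [-1.41, 1.46], [0.24, 2.44], [-1.37, 4.51], [0.17, 1.92], [-2.96, 2.96]. Speed limits (rad/s): [2.39, 2.39, 3.14, 3.14, 3.14, 3.14, 3.14].

### API

Orientations are given as a rotation vector (axis times angle).
In Python, from bench import r gives the robot as it stands.
- The arm moves only by the shell command python3 -m handwheel 'ROWS' [FORCE]. ROWS is JSON, a list that holds one entry, the list of rows, each a list of 7 numbers: the shift along the world's x, y, z in m, then the turn, a rotation vector about the world's x, y, z in rad, then the finger opening in m, from 0 to 0.0854. A call has 1 to 10 rows; each row shifts and turns the commanded pose from where the row before left it; what a row does not reach is not made up. A row lasts 1/12 s, in which the tool goes at most 41.7 mm and 7.16 degrees, less where a joint would pass 70% of its speed; a pose out of reach is approached as far as the arm can. A call is refused whole if a number of a shift passes 0.0417 or a number of a turn 0.125, either way. A call with a gripper value outside its range is refused whole. The fingers move at their own pace and stop on an object; FORCE is the grip in N (left out, the last holds). Time passes only in rows, so rows that do not move let the fingers close. It gives the time, the measured TCP pose, the force and the opening at its end, in the units of the state.
- r.get_obs(): the state, without advancing time (a new reading comes with each control period).
- r.grab_frame(name): name is "side" or "top" or "wrist"; returns (picture, depth): 420x560x3 uint8, red, green, blue; 420x560 float32, m along the optical axis (not along the pixel's ray), 0 where there is no reading.
- r.get_calibration(name): a dict with "vertical_fov" (degrees; the focal length in pixels is half the picture's height over the tangent of half this angle, whatever the lens; pixels are square), "cx", "cy" (the principal point, pixels), "k1" (the pictures are not rectified: a ray, as slopes to the right and down, at radius r is drawn at 1 + k1 r^2 times it, then the intrinsics apply), "R" (3x3) and "t" (3): a world point X has camera coordinates R X + t; the wrist camera has in their place "T_tool_cam" (4x4, takes a point from camera to tool coordinates, whose origin is the TCP and whose axes are the flange's). Camera axes: x right, y down, z forward; pixel columns grow to the right and rows downward; lengths in m; the calibration is good to about 2 mm. A picture is of the moment at which its call begins: read the wrist's pose just before it. get_calibration takes no time and is no camera call.
- r.hand_in(): hands the job in, once; it reports no verdict.
Trained networks look in the newest picture that a camera, given by its name, has taken for a name from the list of things; names that differ only in an ending like _2 or _b are one class to them, and where a whole thing is asked for, a point or a joint stands for the part that bears it (a point fixed in the world has none). Each returns a list of dicts, best first, with "p" (0 to 1); they miss things now and then, are a little off and sometimes report something else, mostly with a low value. They report only what shows in the picture. A call takes as long as a camera call. They do not tell look-alikes from the thing itself.
- r.masks_of(label, camera): "pixels" (420x560 bool, what is visible of it) and "at" ([column, row] in pixels, amid what is visible of it).
The state is a dict: "clock": time; "joints": joint angles; "qvel": joint speeds; "tau": joint torques, N m; "tcp_pos": TCP position; "orientation": TCP orientation; "contact_force": force on the tool from outside, world axes, zero at the start; "moment": the same for the moment, N m; "grip_width": finger opening in m.
Only numpy, scipy, OpenCV 4.12 (cv2) and the standard library are available. Lean on these libraries where they do the work, as an engineer would, in place of code of your own. Each camera call takes 0.05 s, during which the arm holds its last target.

### The job

Put the used rectangular embossing block back through the return chute: without gripping or lifting it, push it gently along the deck with the fingertips, through the hanging flap in the middle of the chute's wall, until it drops into the catch box behind. Then draw the fingers back out so that the flap swings shut on its own. Leave the round block, the spool and everything else where they stand.

Things in the scene. Friction and masses are not known exactly. Their poses are not given: they have to be found in the camera images.
- chute: Return chute, fixed. Origin at table level straight below the flap's hinge line, mid-opening; x is the feed direction (away from the robot, through the flap), y left, z up. Grey laminate deck, top 90 mm above the table, x -270 to 0, y -200 to 200 mm, no rims. Wall at x = 0, 14 mm thick: wings 45 mm above the deck, beside the opening two posts (y = +-68 to 80 mm) 115 mm above the deck
- flap_sill (a point): Middle of the flap opening, at deck height, in the plane of the shut flap. Opening 136 mm wide between the posts; a 10 mm hinge bar crosses it, underside 101 mm above the deck, so fingers leaning forward fit under it. From here a level steel sill runs on for 20 mm, then drops steeply into the catch box
- box_in (a point): Centre of the inner floor of the open-topped catch box behind the flap: 116 mm beyond the flap, 8 mm above the table; inside 192 mm along x, 184 mm along y, walls to 75 mm above the table
- flap (a joint): Flap angle, rad: 0 hanging shut, grows as its lower edge swings away from the robot (+x of the chute), stop at 1.4; opens only that way. Aluminium plate 126 mm wide, 3 mm thick, 120 g, hung from its top edge 102 mm above the deck, lower edge 4 mm above the deck. Yields to about 1 N and falls shut by its weight within about 2 s
- flap_edge (a point): Middle of the flap's lower edge
- block_mid (a point): Centre of the rectangular embossing block (beech with a brass top plate, 70 x 50 x 28 mm along its own x, y, z; about 0.2 kg), lying flat on the deck left or right of the lane to the flap; its long side starts within about 0.45 rad of the chute's x axis. The point is 14 mm above its underside
- round: Round embossing block of the same beech and brass, 56 mm across, 28 mm high, on the deck on the other side of the lane; stays. Origin at the centre of its underside
- spool: Grey spool, 38 mm across, 44 mm high, standing on the deck near its robot-side edge; stays. Origin at the centre of its underside
- jar: amber glass jar with steel lid, 68 mm across, 85 mm high, on the table left of the chute; stays. Origin at its underside
- maul: wooden maul standing on its head, 72 mm across, 175 mm high, on the table right of the chute; stays. Origin at its underside
- awl: awl with a handle, about 150 mm long, lying on the table beside the deck; stays
- mug: white mug, 80 mm across, 90 mm high, on the table far left; stays. Origin at its underside
- dye: grey bottle, 48 mm across, 100 mm high, on the table right of the chute; stays. Origin at its underside
- wrench: small wrench, 140 mm long, lying on the table beside the deck; stays
- block: The same rectangular block; this origin is the centre of its underside
There are look-alikes about, which are no part of the job. Leave any orange or red look-alike of the block alone.

How it is judged:
On the way, in this order (a step that is already met when the one before it is completed fails the run):
1. the block is pushed through under the flap, holding it open (value of joint flap above 0.3 rad and x of block_mid in the frame of chute between -0.05 and 0.06 m and y of block_mid in the frame of chute between -0.06 and 0.06 m and z of block_mid in the frame of chute above 0.075 m), for 0.05 s.
2. the block has dropped into the catch box (x of block_mid in the frame of chute between 0.02 and 0.21 m and y of block_mid in the frame of chute between -0.09 and 0.09 m and z of block_mid in the frame of chute below 0.07 m), for 0.2 s.
At the end, for the whole second after the job is handed in: the rectangular block lies at rest inside the catch box, its centre below 70 mm above the table; the flap hangs shut within 0.08 rad; the round block and the spool are within 20 mm of where they started (all of step 2 and linear speed of block below 0.02 m/s and value of joint flap below 0.08 rad and distance of each of round, spool from where it was at the start of the episode below 0.02 m); the robot touches nothing.
It fails at once if the rectangular block is lifted more than 25 mm off the deck (z of block_mid in the frame of chute above 0.129 m).
It fails at once if the round block or the spool is moved more than 20 mm (distance of any of round, spool from where it was at the start of the episode above 0.02 m).
It fails at once if the rectangular block is pinched or pressed hard (the fingers press on it with more than 25 N) (contact force between the fingers and block above 25 N).
It fails at once if another thing on the table is moved more than 20 mm (distance of any of jar, maul, awl, mug, dye, wrench from where it was at the start of the episode above 0.02 m).
It also fails if it takes over 54 s, if anything falls off the work surface, if the arm or the gripper's body presses on something with over 40 N, if the wrist force passes 120 N, or if a joint passes its speed limit or range.

## Working session

There is one attempt and no reset: what is moved stays moved. The work goes in short steps, Python scripts to look and compute and a shell command to move; the robot and the scene stay as the last step left them, time stands still between calls to the robot, and variables do not carry over. Pictures are saved under pics/ and viewed, and the job is handed in when it is done.

```bash
ls; mkdir -p pics
python3 - <<'E'
from bench import r
import cv2
o=r.get_obs();print(o)
for n in("side","top","wrist"):
    im,d=r.grab_frame(n);cv2.imwrite(f"pics/{n}0.png",im[:,:,::-1])
    c=r.get_calibration(n);print(n,c)
E
```

```text
pics
{'clock': 0.0, 'joints': array([-1.21509033,  0.47781893,  0.02235764,  1.55646347, -0.01151262,
        1.10932785, -0.08310797]), 'qvel': array([ 0.00027092, -0.00017463,  0.00031372,  0.00076555,  0.00040878,
       -0.00102807,  0.00115193]), 'tau': array([-2.05038609e-04, -5.96439779e+01,  1.60787389e+00, -2.81205457e+01,
        1.24592695e-02,  9.08956106e-03,  2.57656740e-05]), 'tcp_pos': array([0.30176585, 0.60326172, 0.30290825]), 'orientation': array([-7.21975651e-01, -3.05720029e+00,  2.93011162e-03]), 'contact_force': array([ 0.36917526, -0.62812766,  0.41738849]), 'moment': array([0.04992647, 0.01805361, 0.02863724]), 'grip_width': 0.08530957468285735}
side {'vertical_fov': 51.014443372204994, 'cx': 288.55536683485667, 'cy': 211.13413324554048, 'k1': -0.1221949967683851, 'R': array([[ 0.76009545, -0.64980992,  0.00140541],
       [-0.44886023, -0.52660208, -0.72195204],
       [ 0.46987169,  0.54812163, -0.69194167]]), 't': array([-0.43161023,  0.35135576,  1.18625297])}
top {'vertical_fov': 46.36527573451786, 'cx': 271.0690492713665, 'cy': 206.77727864906467, 'k1': -0.023245124331150144, 'R': array([[ 0.01051519, -0.99992187,  0.00675861],
       [-0.98650793, -0.01147797, -0.16331065],
       [ 0.16337546, -0.00495018, -0.98655155]]), 't': array([-0.00280755,  0.56846402,  1.3502115 ])}
wrist {'vertical_fov': 68.36523450260613, 'cx': 277.17508784371955, 'cy': 207.33755825477445, 'k1': -0.06976821590619012, 'T_tool_cam': array([[ 6.25520014e-04, -9.45349228e-01, -3.26058961e-01,
         8.40863602e-02],
       [ 9.99999794e-01,  5.45180636e-04,  3.37772629e-04,
        -1.16062649e-04],
       [-1.41552062e-04, -3.26059105e-01,  9.45349374e-01,
        -6.97900699e-02],
       [ 0.00000000e+00,  0.00000000e+00,  0.00000000e+00,
         1.00000000e+00]])}
```

View pics/top0.png

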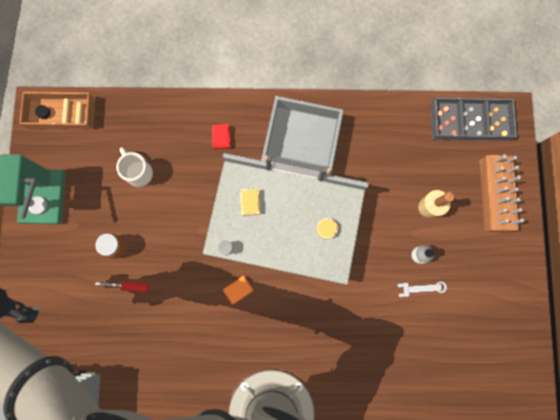

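View pics/side0.png

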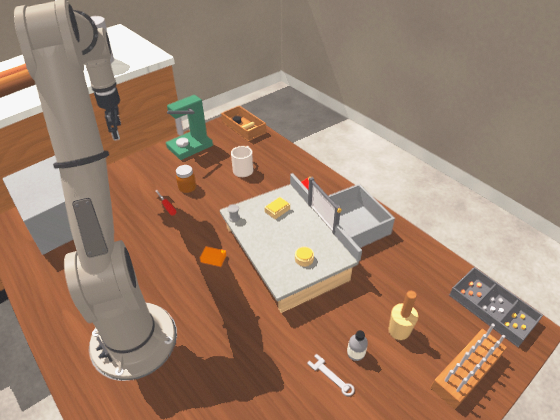

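The top view shows the block at about (250,202), the round block at (327,229), the spool at (227,247) and the flap between posts near (268,163) and (323,175). Orange and red look-alikes lie off the deck.

```bash
cat > h.py <<'E'
import numpy as np, cv2
from bench import r
from scipy.spatial.transform import Rotation as Ro
def K(c):
    f=210/np.tan(np.radians(c["vertical_fov"]/2)); return np.array([[f,0,c["cx"]],[0,f,c["cy"]],[0,0,1.]]),np.array([c["k1"],0,0,0,0])
def cam_pose(n,o=None):
    c=r.get_calibration(n)
    if n!="wrist": return c,c["R"],c["t"]
    T=np.eye(4);T[:3,:3]=Ro.from_rotvec(o["orientation"]).as_matrix();T[:3,3]=o["tcp_pos"]
    M=np.linalg.inv(T@c["T_tool_cam"]);return c,M[:3,:3],M[:3,3]
def world(n,uv,z=None,d=None,o=None):
    c,R,t=cam_pose(n,o);k,D=K(c);uv=np.asarray(uv,float).reshape(-1,2)
    s=cv2.undistortPoints(uv.reshape(-1,1,2),k,D).reshape(-1,2)
    ray=np.c_[s,np.ones(len(s))]
    rw=ray@R; C=-R.T@t
    lam=(z-C[2])/rw[:,2] if z is not None else np.asarray(d)
    return C+rw*np.reshape(lam,(-1,1))
def proj(n,X,o=None):
    c,R,t=cam_pose(n,o);k,D=K(c)
    return cv2.projectPoints(np.asarray(X,float).reshape(-1,3),cv2.Rodrigues(R)[0],t,k,D)[0].reshape(-1,2)
E
python3 - <<'E'
from h import *
im,d=r.grab_frame("top")
np.save("top.npy",d);cv2.imwrite("pics/top1.png",im[:,:,::-1])
uu,vv=np.meshgrid(np.arange(560),np.arange(420))
P=world("top",np.c_[uu.ravel(),vv.ravel()],d=d.ravel()).reshape(420,560,3)
z=P[...,2]
hsv=cv2.cvtColor(im,cv2.COLOR_RGB2HSV)
dk=((abs(z-.09)<.006)&(hsv[...,1]<60)&(uu>190)&(uu<380)&(vv>140)&(vv<300)).astype(np.uint8)
n,l,s,c=cv2.connectedComponentsWithStats(dk);i=1+s[1:,4].argmax()
pts=P[l==i];print("deck",len(pts),pts.mean(0),np.median(pts[:,2]))
rect=cv2.minAreaRect((pts[:,:2]*1000).astype(np.float32));print(rect,cv2.boxPoints(rect))
ye=((hsv[...,0]>18)&(hsv[...,0]<35)&(hsv[...,1]>110)&(uu>200)&(uu<370)&(vv>150)&(vv<290)).astype(np.uint8)
n,l,s,c=cv2.connectedComponentsWithStats(ye)
for i in range(1,n):
    if s[i,4]>40:
        q=P[l==i]; top=q[q[:,2]>.108]
        print("yellow",s[i],c[i],np.median(q[:,2]))
        v,u=np.where(l==i); W=world("top",np.c_[u,v],z=.118)
        rr=cv2.minAreaRect((W[:,:2]*1000).astype(np.float32));print(W.mean(0),rr,cv2.boxPoints(rr).tolist())
print("posts", [P[v,u] for u,v in((268,163),(323,175))])
hi=(z>.185)&(z<.22)&(uu>240)&(uu<350)&(vv>130)&(vv<200)
v,u=np.where(hi);print(len(u));q=P[hi];print(q.min(0),q.max(0))
for lab in("block","round","spool"):
    for m in r.masks_of(lab,"top"):
        print(lab,m["p"],m["at"],np.median(P[m["pixels"]],0))
c=cv2.resize(im[130:310,180:390],None,fx=3.5,fy=3.3,interpolation=cv2.INTER_CUBIC);cv2.imwrite("pics/topz.png",c[:,:,::-1])
E
```

```text
deck 12390 [ 0.52067024 -0.03649779  0.08951176] 0.08949479179460651
((532.696533203125, -36.009185791015625), (400.69256591796875, 285.99761962890625), 78.6153564453125) [[ 352.96408 -204.18628]
 [ 633.3345  -260.64066]
 [ 712.42896  132.16791]
 [ 432.0586   188.62228]]
yellow [242 190  17  23 331] [250.13595166 201.04229607] 0.11733171219556904
[0.57176866 0.06065283 0.118     ] ((571.72802734375, 61.075531005859375), (61.13511657714844, 40.78862762451172), 3.8274855613708496) [[539.8672485351562, 79.38389587402344], [542.5900268554688, 38.68624496459961], [603.5888061523438, 42.76716613769531], [600.8660278320312, 83.46481323242188]]
yellow [319 220  18  16 222] [327.13963964 227.65315315] 0.11740178335161011
[ 0.50160331 -0.14732943  0.118     ] ((502.06402587890625, -148.26531982421875), (40.55579376220703, 45.86101150512695), 0.6263549327850342) [[481.53668212890625, -125.55785369873047], [482.03802490234375, -171.4161376953125], [522.5913696289062, -170.9727783203125], [522.0900268554688, -125.114501953125]]
posts [array([0.6646195 , 0.01341284, 0.17067065]), array([ 0.63650055, -0.13243618,  0.16008817])]
287
[ 0.63512805 -0.14363717  0.1876865 ] [0.67851464 0.02128094 0.21009009]
block 0.94 [249.9, 201.7] [0.57161924 0.0606481  0.11612356]
block 0.56 [239.6, 291.2] [0.3337581  0.09362246 0.02665069]
round 0.64 [327.6, 228.4] [ 0.50082289 -0.14679644  0.1158867 ]
round 0.6 [292.9, 202.6] [ 0.57883754 -0.05725088  0.08856604]
spool 0.71 [224.1, 247.1] [0.44557326 0.12144307 0.13308254]
```

View pics/topz.png

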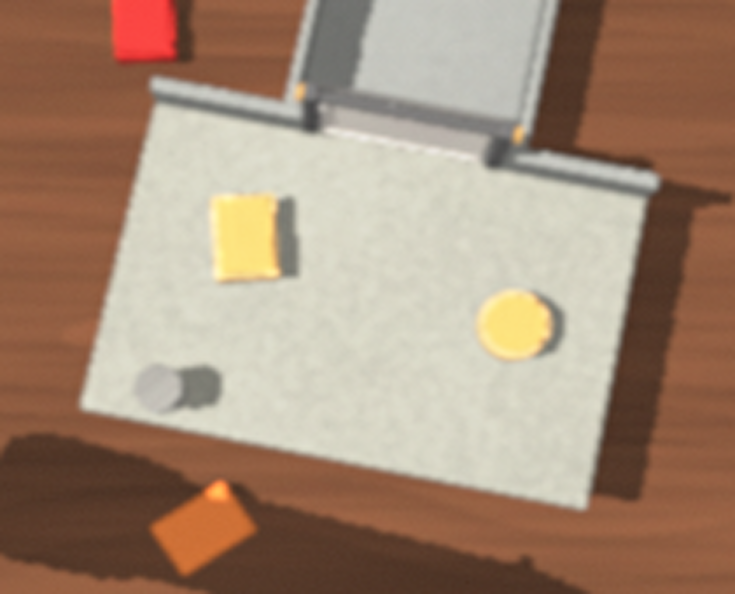

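```bash
cat >> h.py <<'E'
YAW=np.radians(-11.4);O=np.array([.657,-.061,0])
Rc=Ro.from_euler('z',YAW).as_matrix()
def c2w(p): return O+np.asarray(p,float).reshape(-1,3)@Rc.T
def w2c(p): return (np.asarray(p,float).reshape(-1,3)-O)@Rc
E
python3 - <<'E'
from h import *
im=cv2.imread("pics/top1.png");d=np.load("top.npy")
def poly(pts,col):
    global big
    q=proj("top",c2w(pts)); q=(q-[180,80])*3.3+1.6
    cv2.polylines(big,[q.astype(np.int32)],True,col,1,cv2.LINE_AA)
big=cv2.resize(im[80:260+30,180:390],None,fx=3.3,fy=3.3,interpolation=cv2.INTER_CUBIC)[:600]
poly([(-.27,-.2,.09),(-.27,.2,.09),(0,.2,.09),(0,-.2,.09)],(0,0,255))
for s in(1,-1): poly([(0,s*.068,.205),(0,s*.08,.205),(.014,s*.08,.205),(.014,s*.068,.205)],(255,0,0))
poly([(.02,-.092,.075),(.212,-.092,.075),(.212,.092,.075),(.02,.092,.075)],(0,160,0))
a=np.radians(15.2);B=np.array([[35,25],[35,-25],[-35,-25],[-35,25]])/1000@np.array([[np.cos(a),np.sin(a)],[-np.sin(a),np.cos(a)]])
bc=w2c([.5717,.0609,.118])[0];print("block",bc,"round",w2c([.5018,-.1478,0]),"spool",w2c([.4456,.1214,0]))
poly(np.c_[B+bc[:2],[.118]*4],(255,0,255))
cv2.imwrite("pics/ov.png",big)
E
```

```text
block [-0.10771156  0.10263489  0.118     ] round [[-0.13498143 -0.11576396  0.        ]] spool [[-0.24328203  0.1370167   0.        ]]
```

View pics/ov.png

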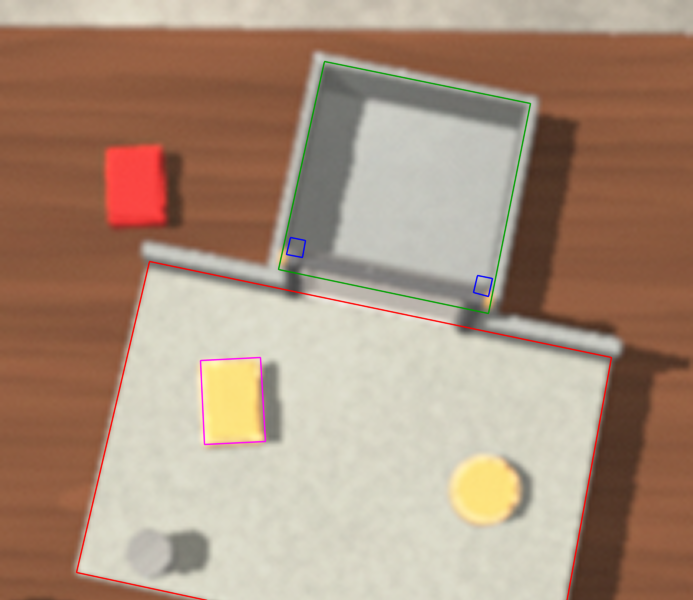

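```bash
python3 -m handwheel '[[[0.0202,-0.0344,0,0,0,-0.0935,0.04],[0.0202,-0.0344,0,0,0,-0.0935,0.04],[0.0202,-0.0344,0,0,0,-0.0935,0.04],[0.0202,-0.0344,0,0,0,-0.0935,0.04],[0.0202,-0.0344,0,0,0,-0.0935,0.04],[0.0202,-0.0344,0,0,0,-0.0935,0.04],[0.0202,-0.0344,0,0,0,-0.0935,0.04]]]' 20
```

```text
clock: 0.93
tcp_pos: [0.444, 0.3611, 0.3042]
orientation: [-1.672, -2.659, -0.001]
contact_force: [0.4, 0.7, 0.4]
grip_width: 0.0399
```

The overlay fits the deck edges, the box and the block, so I trust the chute frame to a few mm. I'm continuing to the spot beside the block.

```bash
python3 -m handwheel '[[[0.0202,-0.0344,0,0,0,-0.0935,0.04],[0.0202,-0.0344,0,0,0,-0.0935,0.04],[0.0202,-0.0344,0,0,0,-0.0935,0.04],[0.0202,-0.0344,0,0,0,-0.0935,0.04],[0.0202,-0.0344,0,0,0,-0.0935,0.04],[0.0202,-0.0344,0,0,0,-0.0935,0.04],[0.0202,-0.0344,0,0,0,-0.0935,0.04],[0,0,0,0,0,0,0.04]]]'
python3 - <<'E'
from h import *
o=r.get_obs();T=Ro.from_rotvec(o["orientation"]).as_matrix();print(w2c(o["tcp_pos"]),"tool axes in chute",(Rc.T@T).round(3),o["joints"].round(2))
im,d=r.grab_frame("wrist");cv2.imwrite("pics/w1.png",im[:,:,::-1])
# fingertip position: nearest depth
uu,vv=np.meshgrid(np.arange(560),np.arange(420))
P=world("wrist",np.c_[uu.ravel(),vv.ravel()],d=d.ravel(),o=o)
m=(d.ravel()>0.01)&(P[:,2]>.15)
pt=(P[m]-o["tcp_pos"])@T
print(np.percentile(pt,[0,1,50,99,100],axis=0).round(4))
E
```

```text
clock: 1.6
tcp_pos: [0.588, 0.1126, 0.3048]
orientation: [2.445, 1.963, -0.0]
contact_force: [-0.5, -1.0, 0.4]
grip_width: 0.04
[[-0.10199512  0.156548    0.30476125]] tool axes in chute [[ 0.019  1.     0.004]
 [ 1.    -0.019 -0.004]
 [-0.004  0.004 -1.   ]] [-0.66  0.37  0.47  1.77 -0.19  1.04 -0.34]
[[-0.2083 -0.0663 -0.0251]
 [-0.1642 -0.0613 -0.023 ]
 [ 0.0113  0.003  -0.0019]
 [ 0.0197  0.1041  0.1417]
 [ 0.0214  0.1099  0.1558]]
```

View pics/w1.png

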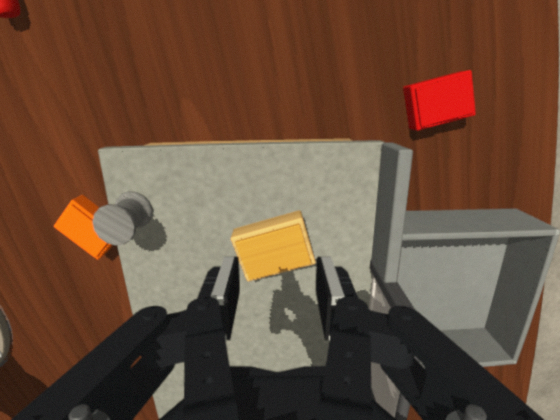

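The wrist view shows the fingertips at about (225,262) and (332,262), the block at (273,245), and the spool at (118,220). I'll measure the fingertip length and cross-check the block's pose.

Run:
```python
from h import *
o=r.get_obs();T=Ro.from_rotvec(o["orientation"]).as_matrix()
im,d=r.grab_frame("wrist")
uu,vv=np.meshgrid(np.arange(560),np.arange(420))
P=world("wrist",np.c_[uu.ravel(),vv.ravel()],d=d.ravel(),o=o).reshape(420,560,3)
t=(P-o["tcp_pos"])@T
m=(d>.01)&(t[...,2]>.03)&(t[...,2]<.1)&(abs(t[...,0])<.03)
print(m.sum(),np.percentile(t[m],[0,2,50,98,100],axis=0).round(4))
for lo in(.05,.055,.06,.065,.07):
    q=t[m&(t[...,2]>lo)]; print(lo,len(q), q.min(0).round(4) if len(q) else 0,q.max(0).round(4) if len(q) else 0)
hsv=cv2.cvtColor(im,cv2.COLOR_RGB2HSV)
ye=((hsv[...,0]>12)&(hsv[...,0]<35)&(hsv[...,1]>90)&(P[...,2]>.112)&(P[...,2]<.124)&(vv>180)&(vv<300))
q=w2c(P[ye]);print(len(q),q.mean(0),cv2.minAreaRect((q[:,:2]*1000).astype(np.float32)))
rd=[m_ for m_ in r.masks_of("spool","wrist")][:1]
for k in rd:
    q=w2c(P[k["pixels"]]);q=q[abs(q[:,2]-.134)<.004];print("spool top",q.mean(0))
```

```text
3708 [[-0.012  -0.0382  0.03  ]
 [-0.01   -0.0326  0.0307]
 [ 0.0072 -0.0198  0.0449]
 [ 0.0117  0.0326  0.0676]
 [ 0.0127  0.0365  0.0716]]
0.05 1346 [-0.0115 -0.0339  0.05  ] [0.0119 0.0335 0.0716]
0.055 916 [-0.0115 -0.0339  0.055 ] [0.0117 0.0334 0.0716]
0.06 507 [-0.0115 -0.0339  0.06  ] [0.0117 0.0332 0.0716]
0.065 172 [-0.0115 -0.0267  0.065 ] [0.0117 0.0262 0.0716]
0.07 13 [-0.0057 -0.0201  0.07  ] [0.0078 0.0204 0.0716]
3440 [-0.10517936  0.10951753  0.11695786] ((-105.56350708007812, 106.6553726196289), (70.14509582519531, 50.07806396484375), 15.334420204162598)
spool top [-0.24163128  0.14411933  0.1335154 ]
```

```bash
python3 -m handwheel '[[[-0.001,0.008,-0.02,0,0,0.019,0.04],[-0.001,0.008,-0.03,0,0,0,0.04],[0,0,-0.035,0,0,0,0.04],[0,0,-0.03,0,0,0,0.04],[0,0,-0.015,0,0,0,0.04],[0,0,-0.006,0,0,0,0.04],[0,0,0,0,0,0,0.04],[0,0,0,0,0,0,0.04]]]'
cat > look.py <<'E'
from h import *
import sys
o=r.get_obs();T=Ro.from_rotvec(o["orientation"]).as_matrix();print("tcp chute",w2c(o["tcp_pos"]).round(4),"axes",(Rc.T@T).round(3).tolist(),"F",o["contact_force"].round(1),o["clock"])
print("tip chute",w2c(o["tcp_pos"]+T@[0,0,.071]).round(4))
im,d=r.grab_frame("top");cv2.imwrite(f"pics/{sys.argv[1]}.png",cv2.resize(im[90:300,170:400],None,fx=2.6,fy=2.6,interpolation=cv2.INTER_CUBIC)[:,:,::-1])
uu,vv=np.meshgrid(np.arange(560),np.arange(420))
P=world("top",np.c_[uu.ravel(),vv.ravel()],d=d.ravel()).reshape(420,560,3)
hsv=cv2.cvtColor(im,cv2.COLOR_RGB2HSV)
ye=((hsv[...,0]>15)&(hsv[...,0]<35)&(hsv[...,1]>80)&(abs(P[...,2]-.118)<.008)).astype(np.uint8)
n,l,s,c=cv2.connectedComponentsWithStats(ye)
for i in range(1,n):
    if s[i,4]>40:
        q=w2c(P[l==i]);rr=cv2.minAreaRect((q[:,:2]*1000).astype(np.float32));print("yellow",s[i,4],q.mean(0).round(4),rr)
if len(sys.argv)>2:
    im,d=r.grab_frame(sys.argv[2]);cv2.imwrite(f"pics/{sys.argv[1]}_{sys.argv[2]}.png",im[:,:,::-1])
E
python3 look.py a1 wrist
```

```text
clock: 2.42
tcp_pos: [0.5829, 0.1393, 0.1686]
orientation: [-2.413, -2.011, -0.002]
contact_force: [-0.2, -0.4, 0.3]
grip_width: 0.0397
tcp chute [[-0.1122  0.1817  0.1686]] axes [[-0.018, 1.0, 0.001], [1.0, 0.018, 0.001], [0.001, 0.001, -1.0]] F [-0.2 -0.4  0.3] 2.4167
tip chute [[-0.1121  0.1818  0.0976]]
yellow 439 [-0.1074  0.1034  0.1164] ((-107.16523742675781, 103.60741424560547), (69.18177032470703, 48.473445892333984), 16.036897659301758)
yellow 306 [-0.1357 -0.1142  0.1166] ((-135.72232055664062, -114.34217834472656), (51.23664855957031, 52.10417938232422), 56.23345947265625)
```

View pics/a1_wrist.png

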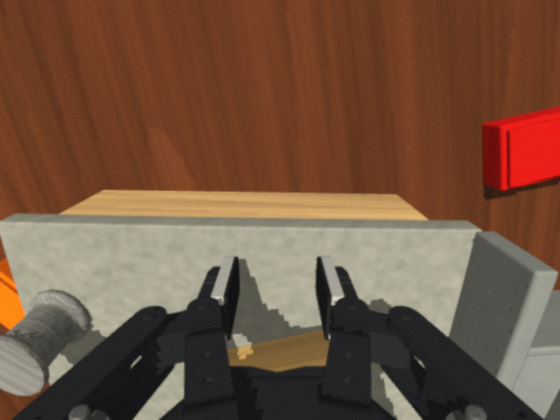

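The fingertips straddle the deck on the far side of the block, whose edge shows near (270,350). They are clear of it and of the spool. Now the sideways push.

```bash
python3 -m handwheel '[[[0.002,-0.0074,0,0,0,-0.018,0.04],[0,-0.0072,0,0,0,0,0.04],[-0.0014,-0.0069,0,0,0,0,0.04],[-0.0014,-0.0069,0,0,0,0,0.04],[-0.0014,-0.0069,0,0,0,0,0.04],[-0.0014,-0.0069,0,0,0,0,0.04],[-0.0014,-0.0069,0,0,0,0,0.04],[-0.0014,-0.0069,0,0,0,0,0.04],[-0.0014,-0.0069,0,0,0,0,0.04],[0,0,0,0,0,0,0.04]]]'; python3 look.py a2
```

```text
clock: 3.35
tcp_pos: [0.5746, 0.0732, 0.168]
orientation: [2.435, 1.985, -0.001]
contact_force: [0.9, -0.9, -0.4]
grip_width: 0.0399
tcp chute [[-0.1073  0.1152  0.168 ]] axes [[0.004, 1.0, -0.0], [1.0, -0.004, -0.001], [-0.001, -0.0, -1.0]] F [ 0.9 -0.9 -0.4] 3.35
tip chute [[-0.1073  0.1152  0.097 ]]
yellow 216 [-0.1121  0.0635  0.1165] ((-112.9688720703125, 62.974403381347656), (69.4718017578125, 25.719894409179688), 3.606952428817749)
yellow 299 [-0.1359 -0.1153  0.1165] ((-134.34246826171875, -114.15902709960938), (52.15106964111328, 51.61579132080078), 10.266115188598633)
```

View pics/a2.png

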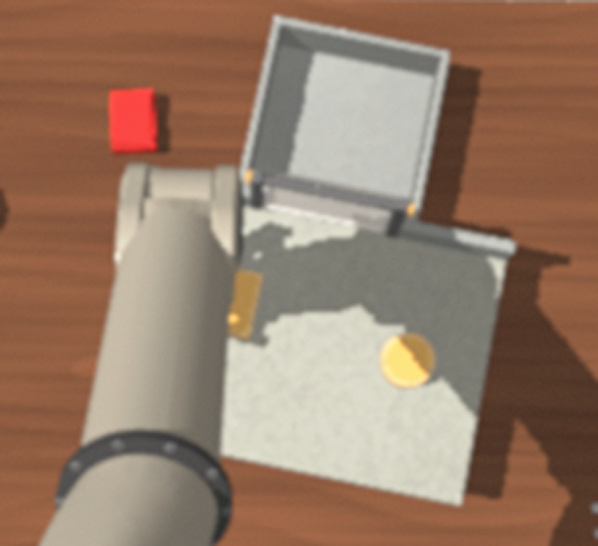

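The block's visible half, at about (245,303), has squared up with the chute, so I'm continuing.

```bash
python3 -m handwheel '[[[-0.0016,-0.0078,0,0,0,0.004,0.04],[-0.0016,-0.0078,0,0,0,0,0.04],[-0.0016,-0.0078,0,0,0,0,0.04],[-0.0016,-0.0078,0,0,0,0,0.04],[-0.0016,-0.0078,0,0,0,0,0.04],[-0.0016,-0.0078,0,0,0,0,0.04],[-0.0016,-0.0078,0,0,0,0,0.04],[-0.0016,-0.0078,0,0,0,0,0.04],[-0.0013,-0.006,0,0,0,0,0.04],[0,0,0,0,0,0,0.04]]]'; python3 look.py a3 side
```

```text
clock: 4.23
tcp_pos: [0.5605, 0.0048, 0.168]
orientation: [2.431, 1.989, -0.001]
contact_force: [0.5, -0.3, 0.3]
grip_width: 0.0398
tcp chute [[-0.1076  0.0454  0.168 ]] axes [[0.0, 1.0, 0.0], [1.0, -0.0, -0.001], [-0.001, 0.0, -1.0]] F [ 0.5 -0.3  0.3] 4.2333
tip chute [[-0.1076  0.0453  0.097 ]]
yellow 75 [-0.1116 -0.0139  0.1157] ((-112.535400390625, -13.41836929321289), (67.19149780273438, 9.646882057189941), 0.45390599966049194)
yellow 314 [-0.1362 -0.1157  0.1164] ((-135.91958618164062, -116.46217346191406), (51.14940643310547, 54.27195358276367), 56.69791793823242)
```

View pics/a3_side.png

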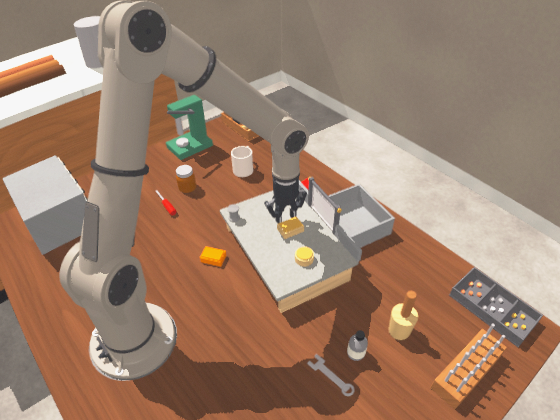

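Force is small and the block is about 8 mm short of the lane centre. I'll finish the push, back off, rise and yaw a quarter turn.

```bash
python3 -m handwheel '[[[-0.0008,-0.004,0,0,0,0,0.04],[-0.0008,-0.004,0,0,0,0,0.04],[0,0,0,0,0,0,0.04],[0.001,0.005,0,0,0,0,0.04],[0.002,0.01,0,0,0,0,0.04],[0,0,0.02,0,0,0,0.04],[0,0,0.035,0,0,0,0.03],[0,0,0.035,0,0,0,0.022],[-0.02,0,0.02,0,0,0.1,0.022],[-0.03,-0.004,0,0,0,0.12,0.022]]]'
python3 -m handwheel '[[[-0.03,-0.01,0,0,0,0.121,0.022],[-0.03,-0.01,0,0,0,0.121,0.022],[-0.02,-0.01,0,0,0,0.121,0.022],[0,0,0,0,0,0.121,0.022],[0,0,0,0,0,0.121,0.022],[0,0,0,0,0,0.121,0.022],[0,0,0,0,0,0.121,0.022],[0,0,0,0,0,0.121,0.022],[0,0,0,0,0,0.121,0.022],[0,0,0,0,0,0.121,0.022]]]'
python3 look.py a4
```

```text
clock: 5.17
tcp_pos: [0.5163, 0.0119, 0.2826]
orientation: [2.184, 2.249, 0.013]
contact_force: [0.8, -0.4, 0.3]
grip_width: 0.0221
clock: 6.0
tcp_pos: [0.4325, -0.0191, 0.2781]
orientation: [0.517, 3.099, 0.0]
contact_force: [0.0, -0.0, 0.5]
grip_width: 0.0219
tcp chute [[-0.2283 -0.0033  0.2781]] axes [[-0.991, 0.131, 0.0], [0.131, 0.991, 0.0], [-0.0, 0.0, -1.0]] F [ 0.  -0.   0.5] 6.0
tip chute [[-0.2283 -0.0033  0.2071]]
yellow 265 [-0.1012  0.0005  0.117 ] ((-102.86537170410156, -0.9619598388671875), (46.321842193603516, 48.53104782104492), 0.873912513256073)
yellow 314 [-0.1356 -0.1153  0.1164] ((-134.8289337158203, -114.88200378417969), (51.22361373901367, 53.93360900878906), 56.5841178894043)
```

View pics/a4.png

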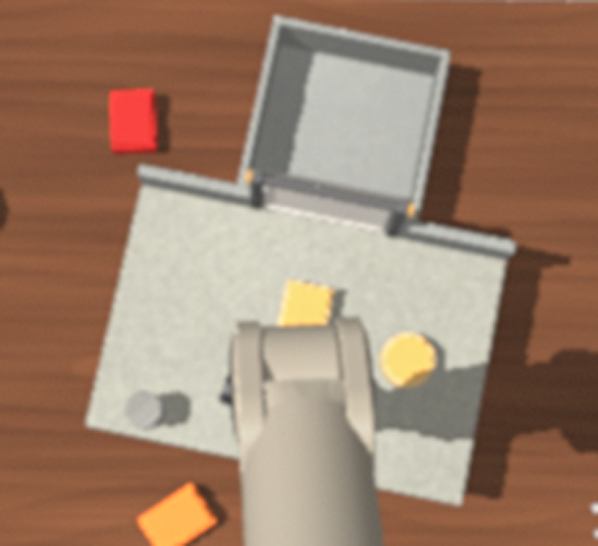

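The block sits on the lane axis at about (307,303), clear of the round block at (408,359). Now I finish the yaw and lean the fingers forward.

```bash
python3 -m handwheel '[[[0,0,0,0,0,0.12,0.022],[0,0,0,0,0,0.011,0.022],[0,0,0,-0.0247,-0.1222,0,0.022],[0,0,0,-0.0247,-0.1222,0,0.022],[0,0,0,-0.0247,-0.1222,0,0.022],[0,0,0,-0.0247,-0.1222,0,0.022],[0,0,0,-0.0247,-0.1222,0,0.022],[0,0,0,-0.0247,-0.1222,0,0.022],[0,0,0,0,0,0,0.022]]]'
python3 - <<'E'
from h import *
print(r.get_obs()["joints"].round(3))
E
python3 look.py a5 wrist
```

```text
clock: 6.8
tcp_pos: [0.4333, -0.0282, 0.2794]
orientation: [0.289, 2.582, -0.099]
contact_force: [1.1, -0.3, -0.9]
grip_width: 0.0219
[-0.135 -0.066 -0.08   2.414  0.675  0.372  0.549]
tcp chute [[-0.2258 -0.0121  0.2794]] axes [[-0.854, 0.027, 0.519], [0.017, 1.0, -0.025], [-0.52, -0.013, -0.854]] F [ 1.1 -0.3 -0.9] 6.8
tip chute [[-0.1889 -0.0138  0.2187]]
yellow 434 [-0.1143 -0.0013  0.1166] ((-113.23518371582031, -1.49920654296875), (49.06474685668945, 67.86015319824219), 89.02982330322266)
yellow 311 [-0.1357 -0.116   0.1166] ((-135.3666534423828, -116.75920104980469), (51.40180969238281, 53.07568359375), 55.5518798828125)
```

View pics/a5_wrist.png

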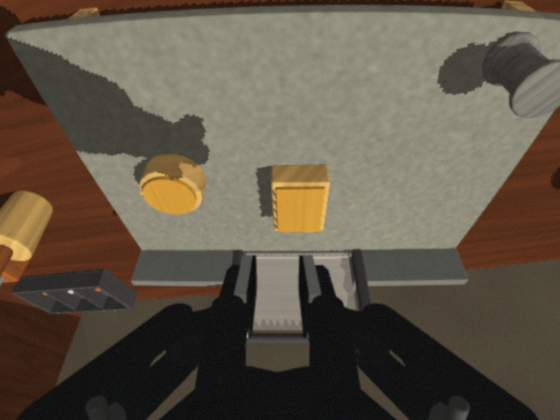

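The wrist view shows the block centred at about (300,200), with the flap opening ahead at (305,265). The lean stopped at 0.55 rad because the arm is near its folding limit. I'll descend behind the block here and add lean as the arm goes forward.

```bash
python3 -m handwheel '[[[0.005,0.005,-0.02,0,0,0.02,0.022],[0.005,0.005,-0.025,0,0,0,0.022],[0,0,-0.025,0,0,0,0.022],[0,0,-0.02,0,0,0,0.022],[0,0,-0.014,0,0,0,0.022],[0,0,-0.008,0,0,0,0.022],[0,0,0,0,0,0,0.022]]]'
python3 - <<'E'
from h import *
print(r.get_obs()["joints"].round(3))
E
python3 look.py a6 wrist
```

```text
clock: 7.48
tcp_pos: [0.4415, -0.0235, 0.2007]
orientation: [0.257, 2.598, -0.125]
contact_force: [0.1, -0.7, -0.0]
grip_width: 0.0221
[ 0.514  0.198 -0.79   2.435  1.394  0.396 -0.139]
tcp chute [[-0.2187 -0.0059  0.2007]] axes [[-0.861, 0.009, 0.509], [-0.012, 0.999, -0.038], [-0.509, -0.039, -0.86]] F [ 0.1 -0.7 -0. ] 7.4833
tip chute [[-0.1825 -0.0086  0.1397]]
yellow 435 [-0.1139 -0.0013  0.1168] ((-113.37020111083984, -1.2456989288330078), (67.91312408447266, 48.90525436401367), 1.1731632947921753)
yellow 308 [-0.1359 -0.1155  0.1166] ((-135.67843627929688, -116.1021499633789), (50.7441520690918, 54.857425689697266), 27.33821678161621)
```

View pics/a6_wrist.png

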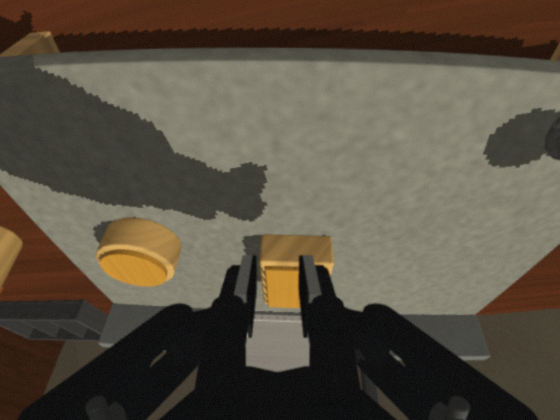

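The arm folds against joint 4's limit here. I'll ease the lean to about 0.3 rad before going further down.

```bash
python3 -m handwheel '[[[0.004,0,0.01,0.0247,0.1222,0,0.022],[0.004,0,0,0.0247,0.1222,0,0.022],[0,0,0,0,0,0,0.022],[0,0,0,0,0,0,0.022]]]'
python3 - <<'E'
from h import *
print(r.get_obs()["joints"].round(3))
E
python3 look.py a7
```

```text
clock: 7.92
tcp_pos: [0.447, -0.0277, 0.206]
orientation: [0.269, 2.688, -0.145]
contact_force: [0.6, -0.1, 0.1]
grip_width: 0.022
[ 0.535  0.204 -0.791  2.369  1.048  0.436  0.225]
tcp chute [[-0.2124 -0.0088  0.206 ]] axes [[-0.903, 0.014, 0.43], [-0.013, 0.998, -0.059], [-0.43, -0.059, -0.901]] F [ 0.6 -0.1  0.1] 7.9167
tip chute [[-0.1818 -0.0131  0.1421]]
yellow 438 [-0.1137 -0.0013  0.1166] ((-113.50961303710938, -1.2501411437988281), (68.1739730834961, 48.99374008178711), 0.5300306677818298)
yellow 319 [-0.1358 -0.1156  0.1164] ((-136.68887329101562, -115.8081283569336), (51.60704040527344, 54.49174499511719), 12.39441967010498)
```

```bash
python3 -m handwheel '[[[0,0,0,0.028,0.046,0,0.022],[0,0,0,0.028,0.046,0,0.022],[0,0,0,0.028,0.046,0,0.022],[0,0,0,0.012,0.05,0,0.022],[0,0,0,0,0,0,0.022]]]'
python3 - <<'E'
from h import *
print(r.get_obs()["joints"].round(3))
E
python3 look.py a8
```

```text
clock: 8.38
tcp_pos: [0.4466, -0.0286, 0.2053]
orientation: [0.301, 2.889, -0.044]
contact_force: [0.4, 0.1, 0.8]
grip_width: 0.0222
[ 0.716  0.281 -0.927  2.256  0.611  0.572  0.7  ]
tcp chute [[-0.2126 -0.0099  0.2053]] axes [[-0.972, 0.01, 0.236], [0.008, 1.0, -0.007], [-0.236, -0.005, -0.972]] F [0.4 0.1 0.8] 8.3833
tip chute [[-0.1958 -0.0104  0.1363]]
yellow 439 [-0.1142 -0.001   0.1167] ((-113.27740478515625, -1.2212848663330078), (69.09841918945312, 48.83842849731445), 0.4023823142051697)
yellow 309 [-0.1358 -0.1155  0.1167] ((-136.76339721679688, -115.5325927734375), (51.440650939941406, 54.23627471923828), 10.466378211975098)
```

```bash
python3 -m handwheel '[[[0.008,0.003,-0.01,0,0,0,0.022],[0.008,0.003,-0.012,0,0,0,0.022],[0,0,-0.01,0,0,0,0.022],[0,0,-0.004,0,0,0,0.022],[0,0,0,0,0,0,0.022]]]'
python3 - <<'E'
from h import *
print(r.get_obs()["joints"].round(3))
E
python3 look.py a9 side
```

```text
clock: 8.85
tcp_pos: [0.4605, -0.0218, 0.1681]
orientation: [0.296, 2.891, -0.044]
contact_force: [0.0, -0.5, 0.5]
grip_width: 0.0221
[ 0.589  0.368 -0.827  2.26   0.773  0.529  0.535]
tcp chute [[-0.2003 -0.0004  0.1681]] axes [[-0.972, 0.006, 0.235], [0.005, 1.0, -0.007], [-0.235, -0.006, -0.972]] F [ 0.  -0.5  0.5] 8.85
tip chute [[-0.1836 -0.0009  0.0991]]
yellow 440 [-0.1144 -0.0013  0.1168] ((-113.43155670166016, -0.9479103088378906), (68.93461608886719, 49.27113723754883), 1.0912545919418335)
yellow 311 [-0.1353 -0.1153  0.1167] ((-135.65087890625, -115.66400146484375), (48.873355865478516, 54.47221755981445), 12.567610740661621)
```

View pics/a9_side.png

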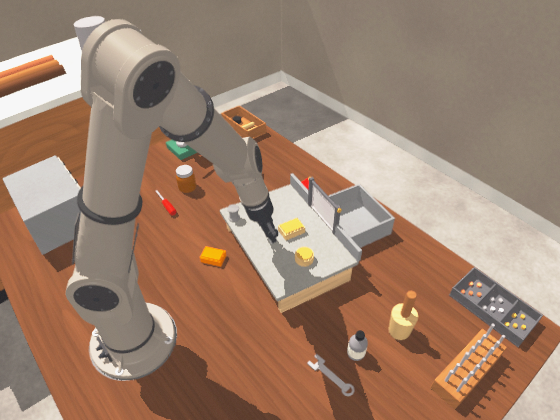

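The side view shows the fingertips on the deck just behind the block, at about (273,235). Pushing forward.

```bash
python3 -m handwheel '[[[0.0069,-0.0014,0,0,0,0,0.022],[0.0069,-0.0014,0,0,0,0,0.022],[0.0069,-0.0014,0,0,0,0,0.022],[0.0069,-0.0014,0,0,0,0,0.022],[0.0069,-0.0014,0,0,0,0,0.022],[0.0069,-0.0014,0,0,0,0,0.022],[0.0069,-0.0014,0,0,0,0,0.022],[0.0069,-0.0014,0,0,0,0,0.022],[0.0069,-0.0014,0,0,0,0,0.022],[0,0,0,0,0,0,0.022]]]'
python3 - <<'E'
from h import *
print(r.get_obs()["joints"].round(3))
E
python3 look.py b1
```

```text
clock: 9.78
tcp_pos: [0.5256, -0.0351, 0.1694]
orientation: [0.3, 2.888, -0.042]
contact_force: [0.7, 0.1, -0.4]
grip_width: 0.0219
[ 0.579  0.461 -0.802  2.121  0.785  0.595  0.592]
tcp chute [[-0.1339 -0.0006  0.1694]] axes [[-0.971, 0.009, 0.237], [0.007, 1.0, -0.006], [-0.237, -0.004, -0.971]] F [ 0.7  0.1 -0.4] 9.7833
tip chute [[-0.1171 -0.001   0.1004]]
yellow 257 [-0.0606 -0.0021  0.1168] ((-62.28908157348633, -1.5295791625976562), (47.931156158447266, 47.92056655883789), 88.27877044677734)
yellow 292 [-0.1354 -0.1148  0.1171] ((-133.92872619628906, -115.57546997070312), (52.84367752075195, 48.385658264160156), 45.173126220703125)
```

View pics/b1.png

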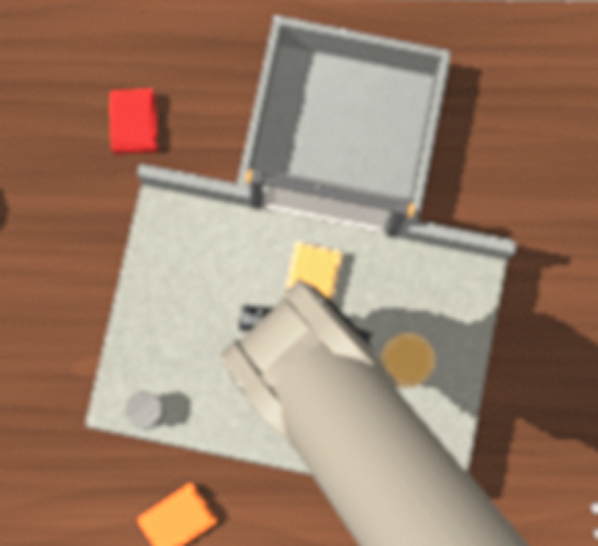

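The block is squared at about (315,270) with its front 38 mm short of the flap. Pushing on while increasing the lean.

```bash
python3 -m handwheel '[[[0.002,-0.0004,-0.0003,-0.0099,-0.049,0,0.022],[0.002,-0.0004,-0.0005,-0.0099,-0.049,0,0.022],[0.002,-0.0004,-0.0007,-0.0099,-0.049,0,0.022],[0.002,-0.0004,-0.0009,-0.0099,-0.049,0,0.022],[0.002,-0.0004,-0.001,-0.0099,-0.049,0,0.022],[0,0,0,0,0,0,0.022]]]'
python3 - <<'E'
from h import *
print(r.get_obs()["joints"].round(3))
E
python3 look.py b2
```

```text
clock: 10.33
tcp_pos: [0.5327, -0.0364, 0.1653]
orientation: [0.272, 2.643, -0.073]
contact_force: [0.1, 0.3, -0.3]
grip_width: 0.022
[ 0.352  0.38  -0.548  2.258  1.37   0.354 -0.024]
tcp chute [[-0.1268 -0.0004  0.1653]] axes [[-0.884, 0.007, 0.468], [0.004, 1.0, -0.007], [-0.468, -0.004, -0.884]] F [ 0.1  0.3 -0.3] 10.3333
tip chute [[-0.0935 -0.0009  0.1026]]
yellow 417 [-0.0508 -0.0012  0.1168] ((-50.97990417480469, -1.6151142120361328), (70.4122314453125, 48.360191345214844), 0.12791424989700317)
yellow 305 [-0.1355 -0.1145  0.1167] ((-134.4012451171875, -114.0321273803711), (51.97236251831055, 51.75737380981445), 12.633671760559082)
```

```bash
python3 -m handwheel '[[[0.002,-0.0004,-0.0012,-0.0099,-0.049,0,0.022],[0.002,-0.0004,-0.0013,-0.0099,-0.049,0,0.022],[0.002,-0.0004,-0.0015,-0.0099,-0.049,0,0.022],[0.002,-0.0004,-0.0016,-0.0099,-0.049,0,0.022],[0.002,-0.0004,-0.0018,-0.0099,-0.049,0,0.022],[0,0,0,0,0,0,0.022]]]'
python3 - <<'E'
from h import *
print(r.get_obs()["joints"].round(3))
E
python3 look.py b3 wrist
```

```text
clock: 10.88
tcp_pos: [0.5423, -0.0398, 0.1574]
orientation: [0.253, 2.411, -0.101]
contact_force: [0.2, -0.5, -0.1]
grip_width: 0.022
[ 0.416  0.457 -0.656  2.353  2.141  0.566 -0.763]
tcp chute [[-0.1166 -0.0019  0.1574]] axes [[-0.752, 0.012, 0.659], [0.006, 1.0, -0.011], [-0.659, -0.004, -0.752]] F [ 0.2 -0.5 -0.1] 10.8833
tip chute [[-0.0698 -0.0026  0.1041]]
yellow 425 [-0.0273 -0.0023  0.1166] ((-27.291065216064453, -2.3413028717041016), (47.929134368896484, 72.21199035644531), 89.9426040649414)
yellow 318 [-0.1351 -0.1152  0.1165] ((-134.9773712158203, -114.74314880371094), (51.288082122802734, 53.89036178588867), 56.45364761352539)
```

View pics/b3_wrist.png

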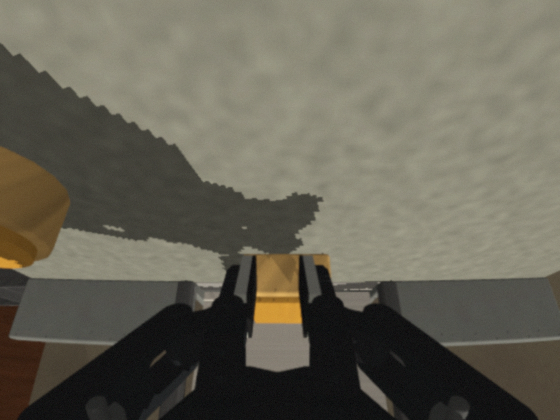

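The block is between the pads ahead of the fingers, entering the opening at about (290,290), with posts clear on both sides. Pushing gently through the flap.

```bash
python3 -m handwheel '[[[0.0049,-0.0008,-0.0003,0,0,0,0.022],[0.0049,-0.0008,-0.0003,0,0,0,0.022],[0.0049,-0.0008,-0.0003,0,0,0,0.022],[0.0049,-0.0008,0,0,0,0,0.022],[0.0049,-0.0008,0,0,0,0,0.022],[0.0049,-0.0008,0,0,0,0,0.022],[0.0049,-0.001,0,0,0,0,0.022],[0,0,0,0,0,0,0.022]]]'
python3 - <<'E'
from h import *
print(r.get_obs()["joints"].round(3))
E
python3 look.py b4 side
```

```text
clock: 11.65
tcp_pos: [0.5788, -0.0452, 0.1581]
orientation: [0.253, 2.408, -0.099]
contact_force: [-0.7, -1.0, -0.7]
grip_width: 0.0219
[ 0.398  0.488 -0.615  2.277  2.117  0.534 -0.705]
tcp chute [[-7.970e-02  1.000e-04  1.581e-01]] axes [[-0.75, 0.011, 0.662], [0.007, 1.0, -0.009], [-0.662, -0.002, -0.75]] F [-0.7 -1.  -0.7] 11.65
tip chute [[-0.0328 -0.0006  0.1049]]
yellow 257 [-0.0056 -0.0004  0.1165] ((-6.26140022277832, -0.035785675048828125), (43.393592834472656, 48.91342544555664), 0.6961755156517029)
yellow 307 [-0.1357 -0.1146  0.1167] ((-135.6117706298828, -114.31614685058594), (51.44188690185547, 51.986236572265625), 55.462947845458984)
```

View pics/b4.png

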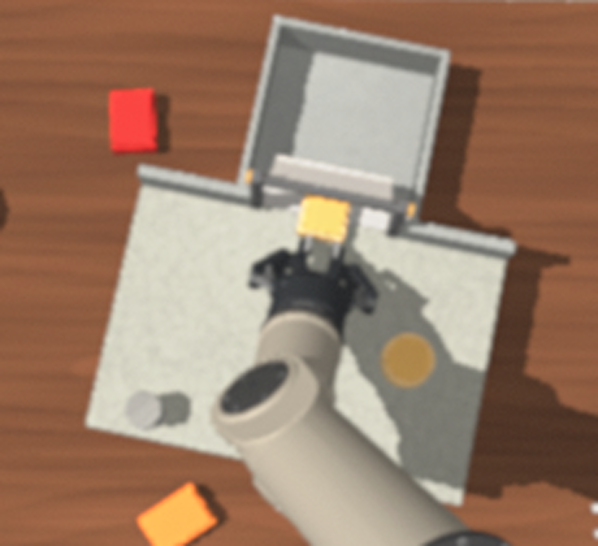

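View pics/b4_side.png

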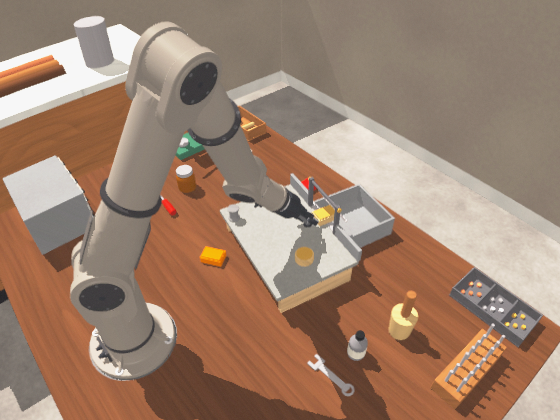

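The flap is lifted, its plate showing over the box at about (335,175), with the block under it. Pushing on until it tips off the sill.

```bash
python3 -m handwheel '[[[0.0049,-0.001,0,0,0,0,0.022],[0.0049,-0.001,-0.0003,0,0,0,0.022],[0.0049,-0.001,-0.0003,0,0,0,0.022],[0.0049,-0.001,0,0,0,0,0.022],[0.0049,-0.001,0,0,0,0,0.022],[0.0049,-0.001,0,0,0,0,0.022],[0.002,-0.0004,0,0,0,0,0.022],[0,0,0,0,0,0,0.022]]]'; python3 look.py b5 side
```

```text
clock: 12.42
tcp_pos: [0.6097, -0.0517, 0.1573]
orientation: [0.253, 2.408, -0.099]
contact_force: [-0.7, -1.1, 0.6]
grip_width: 0.0222
tcp chute [[-0.0482 -0.0002  0.1573]] axes [[-0.75, 0.011, 0.661], [0.007, 1.0, -0.009], [-0.661, -0.002, -0.75]] F [-0.7 -1.1  0.6] 12.4167
tip chute [[-0.0012 -0.0009  0.104 ]]
yellow 305 [-0.1354 -0.1143  0.1166] ((-134.36782836914062, -113.9947738647461), (51.845375061035156, 51.87057113647461), 11.374608039855957)
```

View pics/b5.png

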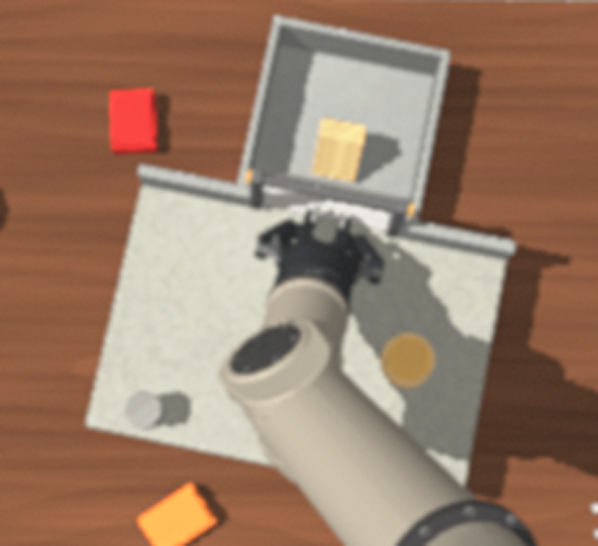

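The block has dropped into the box, at about (338,150). I'm drawing the fingers straight back out.

```bash
python3 -m handwheel '[[[-0.0059,0.0012,0,0,0,0,0.022],[-0.0098,0.002,0,0,0,0,0.022],[-0.0098,0.002,0,0,0,0,0.022],[-0.0098,0.002,0,0,0,0,0.022],[-0.0098,0.002,0,0,0,0,0.022],[-0.0098,0.002,0,0,0,0,0.022],[-0.0098,0.002,0,0,0,0,0.022],[-0.0098,0.002,0,0,0,0,0.022],[0,0,0,0,0,0,0.022]]]'; python3 look.py b6 side
python3 - <<'E'
from h import *
im,d=r.grab_frame("top")
uu,vv=np.meshgrid(np.arange(560),np.arange(420))
P=world("top",np.c_[uu.ravel(),vv.ravel()],d=d.ravel()).reshape(420,560,3);C=w2c(P.reshape(-1,3)).reshape(420,560,3)
hsv=cv2.cvtColor(im,cv2.COLOR_RGB2HSV)
m=(hsv[...,0]>10)&(hsv[...,0]<35)&(hsv[...,1]>60)&(abs(C[...,0]-.116)<.1)&(abs(C[...,1])<.09)&(C[...,2]<.12)
q=C[m];print(len(q),np.percentile(q,[2,25,50,75,98],axis=0).round(3))
print(r.get_obs()["joints"].round(2))
E
```

```text
clock: 13.27
tcp_pos: [0.5321, -0.0358, 0.1567]
orientation: [0.251, 2.411, -0.099]
contact_force: [0.2, -0.4, 0.3]
grip_width: 0.0218
tcp chute [[-0.1274 -0.      0.1567]] axes [[-0.752, 0.009, 0.659], [0.005, 1.0, -0.009], [-0.659, -0.003, -0.752]] F [ 0.2 -0.4  0.3] 13.2667
tip chute [[-0.0806 -0.0006  0.1033]]
yellow 311 [-0.1353 -0.1151  0.1165] ((-135.380615234375, -115.59822845458984), (51.40721893310547, 54.56337356567383), 3.191148519515991)
442 [[ 0.091 -0.026  0.006]
 [ 0.104 -0.014  0.032]
 [ 0.122 -0.     0.035]
 [ 0.141  0.013  0.037]
 [ 0.158  0.026  0.042]]
[ 0.41  0.45 -0.66  2.37  2.15  0.58 -0.78]
```

View pics/b6.png

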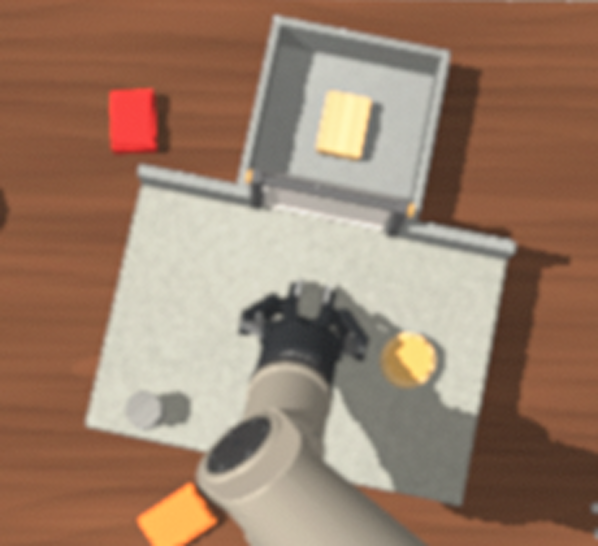

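View pics/b6_side.png

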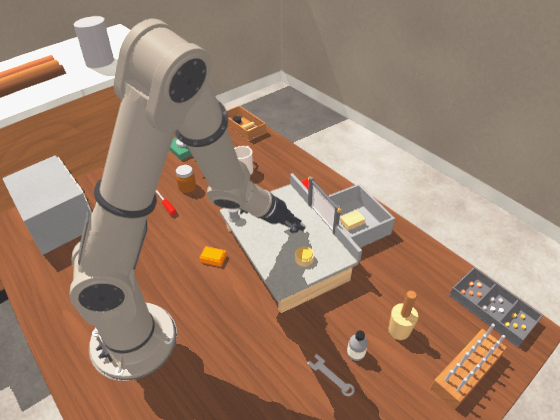

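The block lies flat in the box at about (345,125) in the top view, top near z 0.036, and the flap looks nearly shut. I'll lift clear and let it settle.

```bash
python3 -m handwheel '[[[0,0,0.01,0,0,0,0.022],[0,0,0.01,0,0,0,0.022],[0,0,0.01,0,0,0,0.022],[0,0,0.01,0,0,0,0.022],[0,0,0,0,0,0,0.022],[0,0,0,0,0,0,0.022],[0,0,0,0,0,0,0.022],[0,0,0,0,0,0,0.022],[0,0,0,0,0,0,0.022],[0,0,0,0,0,0,0.022]]]'
python3 -m handwheel '[[[0,0,0,0,0,0,0.022],[0,0,0,0,0,0,0.022],[0,0,0,0,0,0,0.022],[0,0,0,0,0,0,0.022],[0,0,0,0,0,0,0.022],[0,0,0,0,0,0,0.022],[0,0,0,0,0,0,0.022],[0,0,0,0,0,0,0.022],[0,0,0,0,0,0,0.022],[0,0,0,0,0,0,0.022]]]'
python3 -m handwheel '[[[0,0,0,0,0,0,0.022],[0,0,0,0,0,0,0.022],[0,0,0,0,0,0,0.022],[0,0,0,0,0,0,0.022],[0,0,0,0,0,0,0.022],[0,0,0,0,0,0,0.022],[0,0,0,0,0,0,0.022],[0,0,0,0,0,0,0.022],[0,0,0,0,0,0,0.022],[0,0,0,0,0,0,0.022]]]'
python3 look.py b7 side
python3 - <<'E'
from h import *
im,d=r.grab_frame("side")
uu,vv=np.meshgrid(np.arange(560),np.arange(420))
C=w2c(world("side",np.c_[uu.ravel(),vv.ravel()],d=d.ravel())).reshape(420,560,3)
m=(abs(C[...,1])<.055)&(C[...,2]>.1)&(C[...,2]<.185)&(C[...,0]>-.03)&(C[...,0]<.09)
q=C[m];print("flap",len(q),np.percentile(q,[5,50,95],axis=0).round(4),"angle",-np.arctan(np.polyfit(q[:,2],q[:,0],1)[0]))
im,d=r.grab_frame("top")
C=w2c(world("top",np.c_[uu.ravel(),vv.ravel()],d=d.ravel())).reshape(420,560,3)
hsv=cv2.cvtColor(im,cv2.COLOR_RGB2HSV)
m=(hsv[...,0]>10)&(hsv[...,0]<35)&(hsv[...,1]>60)&(abs(C[...,0]-.116)<.1)&(abs(C[...,1])<.09)&(C[...,2]<.12)
print("block",np.percentile(C[m],[2,50,98],axis=0).round(3))
for k in r.masks_of("spool","top")[:1]:
    q=C[k["pixels"]];print("spool",k["p"],np.median(q,0))
E
```

```text
clock: 14.25
tcp_pos: [0.5343, -0.0363, 0.1965]
orientation: [0.252, 2.41, -0.098]
contact_force: [-0.2, 0.2, 0.0]
grip_width: 0.0217
clock: 15.08
tcp_pos: [0.5344, -0.0362, 0.1972]
orientation: [0.252, 2.409, -0.099]
contact_force: [-0.9, -0.2, 0.7]
grip_width: 0.0223
clock: 15.92
tcp_pos: [0.5344, -0.0362, 0.1972]
orientation: [0.252, 2.409, -0.099]
contact_force: [0.3, -0.3, -0.3]
grip_width: 0.0217
tcp chute [[-0.125   0.      0.1972]] axes [[-0.751, 0.011, 0.661], [0.006, 1.0, -0.009], [-0.661, -0.002, -0.751]] F [ 0.3 -0.3 -0.3] 15.9167
tip chute [[-0.0781 -0.0006  0.1439]]
yellow 305 [-0.1351 -0.1147  0.1168] ((-135.01878356933594, -115.01480865478516), (52.00411605834961, 53.23259735107422), 69.91578674316406)
flap 421 [[-0.0046 -0.0497  0.103 ]
 [-0.0026 -0.0009  0.1443]
 [-0.0008  0.0493  0.1819]] angle -0.0030635979820381786
block [[ 0.091 -0.027  0.004]
 [ 0.123 -0.001  0.034]
 [ 0.159  0.026  0.042]]
spool 0.55 [-0.24334111  0.13806566  0.13260143]
```

View pics/b7_side.png

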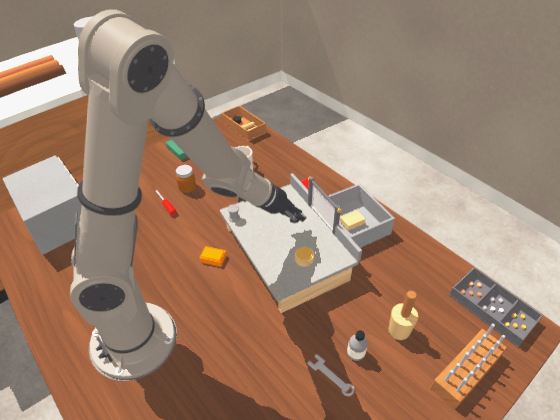

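The flap hangs shut, with a measured angle of about 0. The block rests in the box at (352,220), and the robot is clear of everything.

```bash
python3 -c "
from bench import r
print(r.hand_in())"
```

```text
the job is handed in; nothing more can be done
None
```

The rectangular block is in the catch box and the flap hangs shut. I handed the job in at about 16 s of the 54 s allowed; the hand-in reports no verdict.

I pushed the block sideways into the lane with the fingertips, then forward under the flap with the fingers leaning, until it dropped off the sill. After that I drew the fingers back out and lifted them clear.

Last checks, in the chute's frame:
- **Block:** it lies flat in the box at about x 0.123, y 0.00 m, with its top about 0.035 m above the table. It read the same in two looks 2.6 s apart.
- **Flap:** its measured angle is about 0.003 rad in size, well inside the 0.08 rad limit.
- **Round block and spool:** the round block reads within 1 mm of its first top-camera position and the spool within about 1 mm.
- **Robot:** it touches nothing, and the force readings are at noise level, about 1 N or less. I read force only at the end of each call, so a brief peak during the pushes would not have shown.

Two things did not go as planned:
- **Early lean:** behind the block, the first forward lean hit the arm's folding limit. I eased it back and added the lean during the push instead.
- **Camera disagreement:** the wrist and top cameras differed by 3–6 mm on the block's and spool's starting positions, which made no difference to the push.

I did not measure the jar, maul, awl, mug, dye bottle or wrench. Nothing among those in view looked moved in the last side picture, though the arm hid part of the scene.

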